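# Refit the stereo microscope head on its indexed post

## Task

Put the microscope head back on its stand: lift it by its bar, lower its sleeve squarely over the post, and turn it gently about the post until the collar's pin slips into the slot under the sleeve and the head sits fully down on the collar. Never drop, jam or force it on the stand, let go when it is home, and leave everything else where it is.

Things in the scene. Friction and masses are not known exactly. Their poses are not given: they have to be found in the camera images.
- head: Microscope head, 0.40 kg, loose, upright on the bench: grey square sleeve (56 x 56 mm, 60 high) with a vertical through bore of 21.8 mm; a bare bar runs from it along the head's -x to a lens pod with two black eyepieces, far end 180 mm from the bore. Origin on the bore axis at the flat underside (level with the pod's); z up along the bore. Highest point 92 mm.
- slot (a point): Point in the head's underside, 22 mm from the bore axis along the head's -x: middle of a radial slot under the sleeve's front wall (below the bar), 10 mm wide, 14 mm deep, from the bore out to the front face. It takes the collar's pin. Axes as the head's.
- bar_grip (a point): Where to grip the head: on its aluminium bar, 55 mm from the bore axis along the head's -x, 52 mm above its underside. The bar is 20 mm thick (head's y), 36 mm tall (34 to 70 mm above the underside) and bare for 75 mm of its length; the head's parts beside the grip are at most 80 mm above the underside. Axes as the head's. The centre of mass lies 45 mm from the bore along -x.
- stand: Microscope stand, fixed: grey base box 200 x 140 mm, 40 mm high, with a polished steel post, 20 mm in diameter, upright near its rear end. Origin on the post's axis at bench level; z up, -x from the post towards the round light window. The base reaches 150 mm from the post along -x, 50 mm along +x. A dark steel collar, 60 mm in diameter, is clamped round the post.
- post_top (a point): Centre of the post's top end, 200 mm above the bench; the last 8 mm taper from 20 mm to 12 mm in diameter. The sleeve's bore has 0.9 mm of play all round on the post.
- collar_top (a point): On the post's axis level with the collar's flat top, 95 mm above the bench: the seated head's origin belongs here. A pin (8 mm diameter, 12 mm high, 22 mm from the axis) stands on the collar, 9 to 69 degrees from the stand's -x, counter-clockwise seen from above: not in the readings, see or feel for it. Slot within about 3 degrees of it: the head drops home; else it rests on the pin, 12 mm high.
- rack: Bystander: blue test-tube rack with white-capped tubes, 160 x 85 mm, 84 mm high, loose; origin under its centre. Rack and head stand on opposite sides of the stand, either way round.
- dish: Bystander: glass dish, 80 mm wide, 14 mm high, loose, on the stand's light window 95 mm from the post along the stand's -x; origin under its centre.
- jar: Bystander: amber jar with white cap, 48 mm wide, 90 mm high; origin under its centre.
- beaker: Bystander: glass beaker, 68 mm wide, 90 mm high; origin under its centre.
- slidebox: Bystander: grey slide box 100 x 75 x 32 mm; origin under its centre.
- forceps: Bystander: steel forceps about 130 mm long, 10 mm high, lying flat; origin at their middle.
There are look-alikes about, which are no part of the job. Leave any yellow look-alike of the head alone.

How it is judged (in metres and radians):
On the way:
1. the head's sleeve is threaded squarely on the post, still above the collar (horizontal distance between head and post_top below 0.004 m and z of head in the frame of post_top below -0.015 m and z of head in the frame of collar_top above 0.008 m and angle between head's own z axis and vertical below 0.08 rad), for 0.2 s.
At the end, for the whole second after the job is handed in: The head is on the post with its underside on the collar: its origin within 4 mm of collar_top in height and sideways, its bore upright within 4 degrees (the pin is then in the slot), let go and at rest (z of head in the frame of collar_top between -0.004 and 0.004 m and horizontal distance between head and collar_top below 0.004 m and angle between head's own z axis and vertical below 0.07 rad and linear speed of head below 0.02 m/s and contact force between the fingers and head below 0.1 N); the robot touches nothing.
It fails at once if the head is dropped: it falls unheld at over 0.45 m/s (linear speed of head above 0.45 m/s and contact force between the fingers and head below 0.1 N).
It fails at once if the head presses or strikes the stand, its post, collar or pin with more than 30 N (contact force between head and stand above 30 N).
It fails at once if a bystander is moved more than 20 mm (distance of any of rack, dish, jar, beaker, slidebox, forceps from where it was at the start of the episode above 0.02 m).
It also fails if it takes over 72 s, if anything falls off the work surface, if the arm or the gripper's body presses on something with over 40 N, if the wrist force passes 120 N, or if a joint passes its speed limit or range.

## Robot

A 6-joint arm with a two-finger parallel gripper is mounted at the origin on the work surface. World frame = base frame: x ahead of the robot, y to its left, z up, the work surface at z = 0. Lengths are in mm, angles in rad, forces in N, time in s.
With the tool pointing down it reaches from about 350 to 775 mm from the base axis. Payload 7.3 kg.
Tool frame: the origin (TCP) lies on the centre line of the jaws, within the pads' length; the fingertips stand 17 mm ahead of it and the grasp point (between the pads) lies 2 mm behind it; z points along the fingers, y is the line along which they close (so a half turn about z gives the same grasp; the last joint's range is limited). The gripper opens to 92 mm and grips with 3 to 60 N. Pads are 19 mm wide; open, the fingers measure 130 mm over their backs; the gripper's body (75 mm by 190 mm) begins 47 mm behind the grasp point.
Start: joints at [1.153, 0.342, 1.524, -0, 1.275, -0.146], TCP at [140.929, 505.751, 223.541] pointing down, gripper open.
Joint ranges: [-2.53, 2.53], [-0.77, 2.02], [0.04, 2.7], [-1, 4.14], [0.28, 2.66], [-3.11, 3.11]. Speed limits (rad/s): [2.57, 2.57, 3.14, 3.14, 3.14, 3.14].

## Interface

Orientations are given as [roll, pitch, yaw] about the fixed x, y, z axes, in that order (R = Rz(yaw) Ry(pitch) Rx(roll)).
In Python, from plant import bot gives the robot as it stands. The module is installed in compiled form; this text tells all that it offers.
- The arm moves only by the shell command python3 -m pendant 'ROWS'. ROWS is JSON, a list of rows, each a list of 3 entries, a list of its own where there are three numbers: the shift along the world's x, y, z as a fraction of full scale, then the turn, a rotation vector about the world's x, y, z as a fraction of full scale, then the opening, from -1 (shut) to 1 (fully open), so that 0 is half open. In form: [[[tx, ty, tz], [rx, ry, rz], claw], ...]. A call has exactly 10 rows; each row shifts and turns the commanded pose from where the row before left it; what a row does not reach is not made up. Full scale, the value 1, is 30 mm for a shift and 0.12 rad for a turn. A row lasts 1/12 s, in which the tool goes at most 41.7 mm and 7.16 degrees, less where a joint would pass 70% of its speed; a pose out of reach is approached as far as the arm can. A call with a number of a shift or a turn outside -1 to 1 is refused whole. A call with a gripper value outside its range is refused whole. The fingers move at their own pace and stop on an object; the grip force is fixed at half the most. Time passes only in rows, so rows that do not move let the fingers close, or fill a call up. It gives the time, the measured TCP pose, the force, the opening and the grip force at its end, in the units of the state.
- bot.get_obs(): the state, without advancing time (a new reading comes with each control period).
- bot.capture(name): name is "scene" or "top"; returns the picture (420x560x3 uint8, blue, green, red); there is no depth.
- bot.camera_params(name): a dict with "fovy" (degrees; the focal length in pixels is half the picture's height over the tangent of half this angle, whatever the lens; pixels are square), "cx", "cy" (the principal point, pixels), "distortion" ([k1, k2, p1, p2, k3] as OpenCV has them; the pictures are not rectified), "camera_from_world" (4x4, takes a point from world to camera coordinates). Camera axes: x right, y down, z forward; pixel columns grow to the right and rows downward; lengths in mm; the calibration is good to about 2 mm. A picture is of the moment at which its call begins. camera_params takes no time and is no camera call.
- bot.close_job(): hands the job in; it is judged then, once.
The state is a dict: "time": time; "joint_positions": joint angles; "dq": joint speeds; "tau": joint torques, N m; "tool_pos": TCP position; "tcp_rot": TCP orientation; "contact_force": force on the tool from outside, world axes, zero at the start; "moment": the same for the moment, N m; "grip_width": finger opening in mm; "finger_force": force on a finger pad.
Only numpy, scipy, OpenCV 4.12 (cv2) and the standard library are available. Lean on these libraries where they do the work, as an engineer would, in place of code of your own. Each camera call takes 0.05 s, during which the arm holds its last target. There are 200 camera calls.

## Working session

There is one attempt and no reset: what is moved stays moved. The work goes in short steps, Python scripts to look and compute and a shell command to move; the robot and the scene stay as the last step left them, time stands still between calls to the robot, and variables do not carry over. Pictures are saved under pics/ and viewed, at most 10 in all, crops included, and the job is handed in when it is done.

```bash
mkdir -p pics; python3 - <<'E'
from plant import bot
import cv2
for n in("scene","top"):
    cv2.imwrite(f"pics/{n}0.png",cv2.resize(bot.capture(n),None,fx=1.42,fy=1.42,interpolation=cv2.INTER_CUBIC))
    print(n,bot.camera_params(n))
o=bot.get_obs();print(o)
E
```

```text
scene {'fovy': 48.24158634407745, 'cx': 278.9780776985165, 'cy': 216.64216711194754, 'distortion': array([-0.03741409,  0.        ,  0.        ,  0.        ,  0.        ]), 'camera_from_world': array([[-8.43979959e-01,  5.35870360e-01,  2.32548214e-02,
         4.06287974e+02],
       [ 2.83912934e-01,  4.83097813e-01, -8.28257175e-01,
        -8.27302573e+01],
       [-4.55072824e-01, -6.92430112e-01, -5.59865399e-01,
         1.47020435e+03],
       [ 0.00000000e+00,  0.00000000e+00,  0.00000000e+00,
         1.00000000e+00]])}
top {'fovy': 51.38317995490052, 'cx': 275.9099488445185, 'cy': 213.30661795251012, 'distortion': array([-0.04305458,  0.        ,  0.        ,  0.        ,  0.        ]), 'camera_from_world': array([[ 2.50060950e-02, -9.99678818e-01, -4.11782733e-03,
         3.85836236e+01],
       [-9.82393340e-01, -2.38104320e-02, -1.85300804e-01,
         5.57730030e+02],
       [ 1.85143242e-01,  8.67897567e-03, -9.82673219e-01,
         1.24318422e+03],
       [ 0.00000000e+00,  0.00000000e+00,  0.00000000e+00,
         1.00000000e+00]])}
{'time': 0.1, 'joint_positions': array([ 1.15296746e+00,  3.42695348e-01,  1.52489893e+00,  3.48839763e-06,
        1.27538863e+00, -1.46007916e-01]), 'dq': array([ 1.00255997e-03, -1.42783324e-03, -1.93437053e-03, -3.26086284e-05,
        8.41113071e-05,  1.08736408e-04]), 'tau': array([ 1.04322946e-03, -4.32001054e+01, -2.44695783e+01,  7.18528870e-02,
        5.25292335e-02, -9.57681959e-05]), 'tool_pos': array([140.79170455, 505.40255325, 222.90037618]), 'tcp_rot': array([-3.14021768e+00, -2.05567930e-04,  2.86977054e+00]), 'contact_force': array([-0.37316389,  0.5998123 ,  0.40203408]), 'moment': array([ 0.01575203,  0.03042716, -0.05591612]), 'finger_force': 0.0, 'grip_width': 91.75370977592492}
```

View pics/scene0.png

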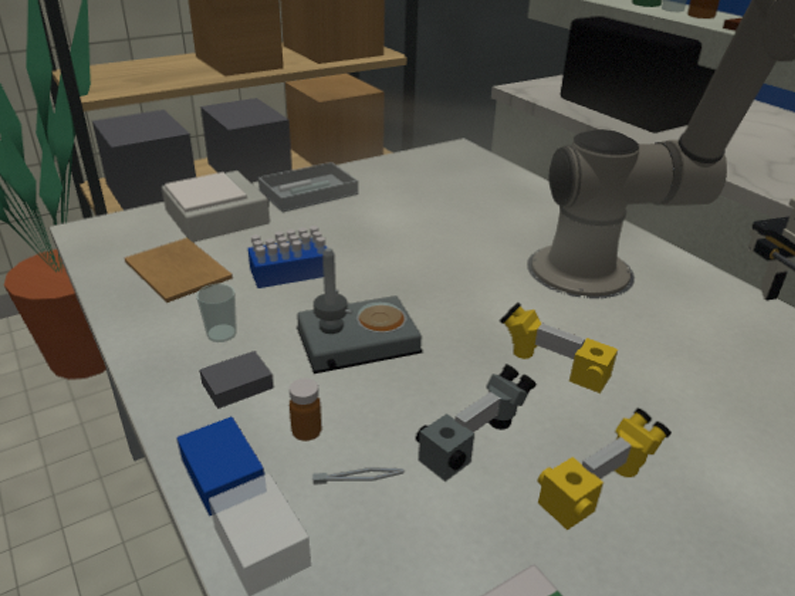

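View pics/top0.png

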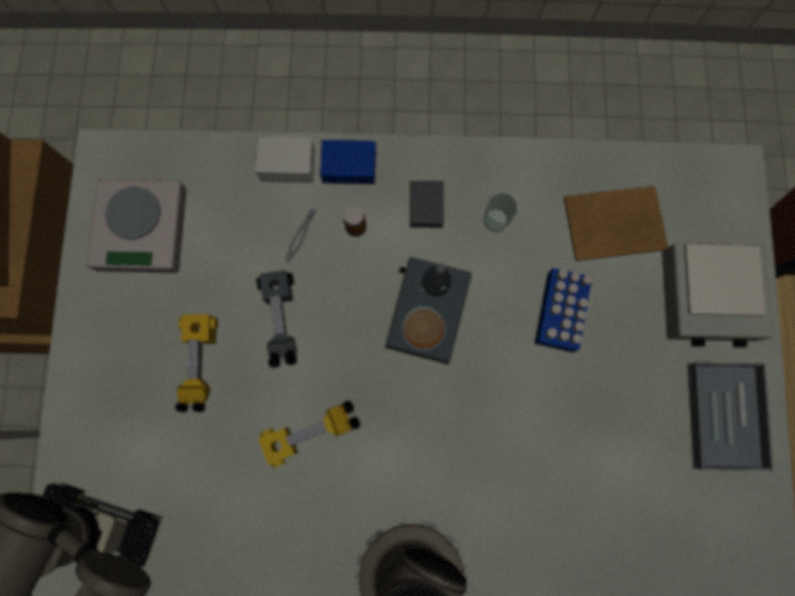

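The top view shows the grey head with its bore near (275,283) and pod near (282,350). The post is near (437,280), the dish at (424,327) and the rack at (567,310). The two yellow heads are decoys. Next I'll enlarge the parts that matter.

```bash
python3 - <<'E'
from plant import bot
import cv2,numpy as np
t=bot.capture("top");s=bot.capture("scene")
# head top crop, stand top crop, scene head, scene post ; each 4x to 400x300 => 100x75
def c(im,x,y,w=100,h=75): return cv2.resize(im[y:y+h,x:x+w],(400,300),interpolation=cv2.INTER_CUBIC)
cs=[c(t,150,187),c(t,262,180),c(s,285,255),c(s,200,165)]
for i in cs: cv2.convertScaleAbs(i,i,1.5,10)
cv2.imwrite("pics/c1.png",np.vstack([np.hstack(cs[:2]),np.hstack(cs[2:])]))
E
```

```text
(no output)
```

View pics/c1.png

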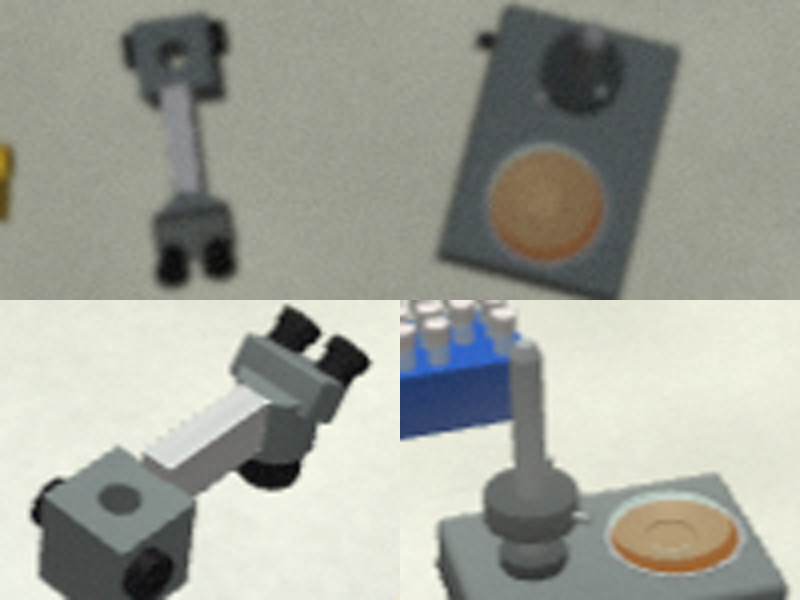

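The crops show the bore at (173,54) in the first panel and the bar running from (175,88) to (187,192). The post top is near (593,35), with the collar around (582,74). There are small bright spots at (600,92) and (541,98), which may be the pin and the clamp screw. In the scene crop the post top is at (526,348), with side features at (582,517) and (548,465).

```bash
cat > h.py <<'E'
from plant import bot
import cv2,numpy as np
def K(n):
    p=bot.camera_params(n);f=210/np.tan(np.radians(p["fovy"]/2))
    return np.array([[f,0,p["cx"]],[0,f,p["cy"]],[0,0,1]]),p["distortion"],p["camera_from_world"]
def back(n,uv,z):
    k,d,T=K(n);q=cv2.undistortPoints(np.array([[uv]],float),k,d)[0,0]
    R=T[:3,:3];c=-R.T@T[:3,3];r=R.T@np.array([*q,1]);return c+r*(z-c[2])/r[2]
def proj(n,P):
    k,d,T=K(n);return cv2.projectPoints(np.array(P,float).reshape(-1,1,3),cv2.Rodrigues(T[:3,:3])[0],T[:3,3],k,d)[0][:,0]
def px(u,v,ox,oy,s=4): return ((u+.5)/s-.5+ox,(v+.5)/s-.5+oy)
E
python3 - <<'E'
from h import *
np.set_printoptions(precision=1,suppress=True)
A=lambda u,v,z:back("top",px(u,v,150,187),z)
B=lambda u,v,z:back("top",px(u-400,v,262,180),z)
C=lambda u,v,z:back("scene",px(u,v-300,285,255),z)
D=lambda u,v,z:back("scene",px(u-400,v-300,200,165),z)
b=A(173,54,60);print("bore",b,C(120,499,60))
b1,b2=A(175,88,70),A(187,192,70);e=(A(172,266,85)+A(219,260,85))/2
print("bar",b1,b2,"eye",e,np.degrees(np.arctan2(*(b2-b1)[1::-1])),np.degrees(np.arctan2(*(e-b)[1::-1])))
c=[C(143,458,70),C(168,468,70),C(232,385,70),C(272,403,70)];print("scene bar edges",*c)
cs=[B(510,8,40),B(678,48,40),B(620,298,40),B(440,258,40)];print("corners",*cs)
u=(cs[3]+cs[2]-cs[0]-cs[1])/2;print(np.linalg.norm(u));u/=np.linalg.norm(u);print("post from corners",(cs[0]+cs[1])/2+u*50, "ang-x",np.degrees(np.arctan2(u[1],u[0])))
print("post top",B(593,33,200),D(526,348,200),"collar",B(582,74,95),"dish",B(546,202,50))
print("spots",B(600,92,107),B(541,98,85),"scene",D(582,517,85),D(548,465,107))
E
```

```text
bore [589.  300.1  60. ] [587.7 301.3  60. ]
bar [561.4 295.   70. ] [484.6 281.6  70. ] eye [431.8 269.7  85. ] -170.12675518979498 -169.08201230300523
scene bar edges [566.4 291.1  70. ] [559.8 303.8  70. ] [490.5 270.2  70. ] [481.2 292.8  70. ]
corners [657.8  14.7  40. ] [ 629.7 -112.9   40. ] [439.5 -70.5  40. ] [465.9  62.8  40. ]
196.3177318701255
post from corners [595.1 -37.6  40. ] ang-x 166.6861618950275
post top [599.6 -37.3 200. ] [599.4 -34.1 200. ] collar [595.3 -37.   95. ] dish [508.1 -14.5  50. ]
spots [579.8 -49.3 107. ] [579.   -8.1  85. ] scene [576.9 -10.6  85. ] [582.5 -43.5 107. ]
```

The post is at about (597,-36.5), with the stand's -x at 166.5°. The pin is about 50° counter-clockwise of that, so near 217° in world terms. The grip point is about (534,291), with the bar direction at 190.4°. I'm moving above it now.

```bash
python3 -m pendant '[[[0.655,-0.357,-0.1],[0,0,0.19],1],[[0.655,-0.357,-0.1],[0,0,0.19],1],[[0.655,-0.357,-0.1],[0,0,0.19],1],[[0.655,-0.357,-0.1],[0,0,0.19],1],[[0.655,-0.357,-0.1],[0,0,0.19],1],[[0.655,-0.357,-0.1],[0,0,0.19],1],[[0.655,-0.357,-0.1],[0,0,0.19],1],[[0.655,-0.357,-0.1],[0,0,0.19],1],[[0.655,-0.357,-0.1],[0,0,0.19],1],[[0.655,-0.357,-0.1],[0,0,0.19],1]]'
python3 -m pendant '[[[0.655,-0.357,-0.15],[0,0,0.19],1],[[0.655,-0.357,-0.15],[0,0,0.19],1],[[0.655,-0.357,-0.15],[0,0,0.19],1],[[0.655,-0.357,-0.15],[0,0,0.19],1],[[0.655,-0.357,-0.15],[0,0,0.19],1],[[0.655,-0.357,-0.15],[0,0,0.19],1],[[0.655,-0.357,-0.15],[0,0,0.19],1],[[0.655,-0.357,-0.15],[0,0,0.19],1],[[0.655,-0.357,-0.15],[0,0,0.19],1],[[0.655,-0.357,-0.15],[0,0,0.19],1]]'
python3 - <<'E'
from h import *
o=bot.get_obs();print(o["tool_pos"],o["tcp_rot"],o["joint_positions"])
s=bot.capture("scene")
cv2.imwrite("pics/g1.png",cv2.resize(s[200:350,270:420],(600,600),interpolation=cv2.INTER_CUBIC))
E
```

```text
time: 1.03
tool_pos: [338.3, 397.9, 193.3]
tcp_rot: [-3.141, -0.0, 3.099]
contact_force: [0.2, 0.1, 0.4]
grip_width: 91.9
finger_force: 0.0
time: 1.87
tool_pos: [534.7, 290.8, 148.0]
tcp_rot: [3.142, -0.001, -2.956]
contact_force: [0.4, 1.0, 0.6]
grip_width: 91.8
finger_force: 0.0
[534.73052926 290.8337199  148.02616038] [ 3.14156725e+00 -5.36513825e-04 -2.95639796e+00] [ 3.72228135e-01  5.58381334e-01  1.38920784e+00  1.34104254e-04
  1.19452592e+00 -1.38381219e+00]
```

View pics/g1.png

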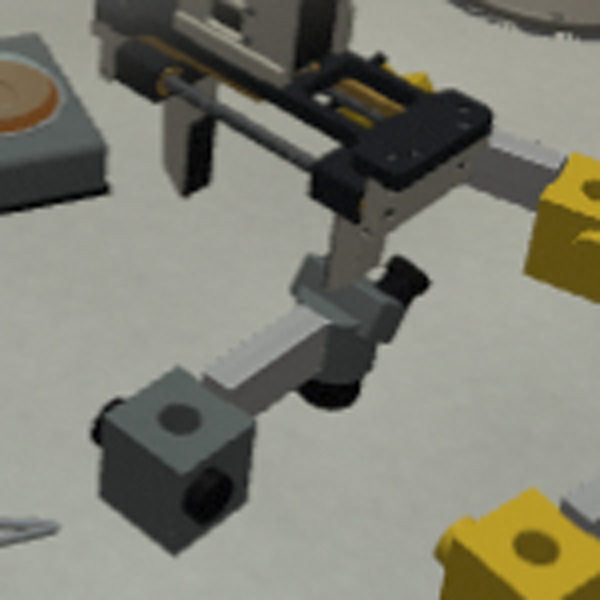

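The jaws straddle the bar, open, with the sleeve ahead at (180,420) and the pod behind. Next I descend and close.

```bash
python3 -m pendant '[[[0,0,-0.4],[0,0,0],1],[[0,0,-0.4],[0,0,0],1],[[0,0,-0.4],[0,0,0],1],[[0,0,-0.4],[0,0,0],1],[[0,0,-0.4],[0,0,0],1],[[0,0,-0.4],[0,0,0],1],[[0,0,-0.4],[0,0,0],1],[[0,0,-0.3],[0,0,0],1],[[0,0,-0.17],[0,0,0],1],[[0,0,0],[0,0,0],1]]'
python3 -m pendant '[[[0,0,0],[0,0,0],-0.2],[[0,0,0],[0,0,0],-1],[[0,0,0],[0,0,0],-1],[[0,0,0],[0,0,0],-1],[[0,0,0],[0,0,0],-1],[[0,0,0],[0,0,0],-1],[[0,0,0],[0,0,0],-1],[[0,0,0],[0,0,0],-1],[[0,0,0],[0,0,0],-1],[[0,0,0],[0,0,0],-1]]'
```

```text
time: 2.75
tool_pos: [533.2, 291.3, 49.2]
tcp_rot: [-3.141, -0.002, -2.957]
contact_force: [-0.2, 0.8, 0.1]
grip_width: 91.4
finger_force: 0.0
time: 3.58
tool_pos: [533.9, 291.5, 50.4]
tcp_rot: [3.141, -0.0, -2.957]
contact_force: [-0.7, 0.6, -0.2]
grip_width: 29.5
finger_force: 0.0
```

```bash
python3 -m pendant '[[[0,0,0],[0,0,0],-1],[[0,0,0],[0,0,0],-1],[[0,0,0],[0,0,0],-1],[[0,0,0],[0,0,0],-1],[[0,0,0],[0,0,0],-1],[[0,0,0],[0,0,0],-1],[[0,0,0.05],[0,0,0],-1],[[0,0,0.1],[0,0,0],-1],[[0,0,0.2],[0,0,0],-1],[[0,0,0.2],[0,0,0],-1]]'
```

```text
time: 4.42
tool_pos: [533.6, 291.3, 67.0]
tcp_rot: [-3.141, -0.001, -2.957]
contact_force: [0.6, -0.1, -4.1]
grip_width: 19.8
finger_force: 30.0
```

```bash
python3 -m pendant '[[[0,0,0.4],[0,0,0],-1],[[0,0,0.8],[0,0,0],-1],[[0,0,0.9],[0,0,0],-1],[[0,0,0.9],[0,0,0],-1],[[0,0,0.9],[0,0,0],-1],[[0,0,0.9],[0,0,0],-1],[[0,0,0.9],[0,0,0],-1],[[0,0,0.8],[0,0,0],-1],[[0,0,0.6],[0,0,0],-1],[[0,0,0.3],[0,0,0],-1]]'
python3 -m pendant '[[[0.03,-0.2,0],[0,0,0.06],-1],[[0.03,-0.4,0],[0,0,0.1],-1],[[0.03,-0.6,0],[0,0,0.2],-1],[[0.03,-0.7,0],[0,0,0.25],-1],[[0.03,-0.7,0],[0,0,0.25],-1],[[0.03,-0.7,0],[0,0,0.25],-1],[[0.03,-0.7,0],[0,0,0.25],-1],[[0.03,-0.7,0],[0,0,0.25],-1],[[0.03,-0.7,0],[0,0,0.25],-1],[[0.03,-0.7,0],[0,0,0.25],-1]]'
python3 -m pendant '[[[0.03,-0.7,0],[0,0,0.25],-1],[[0.03,-0.7,0],[0,0,0.25],-1],[[0.03,-0.7,0],[0,0,0.25],-1],[[0.03,-0.7,0],[0,0,0.25],-1],[[0.03,-0.7,0],[0,0,0.25],-1],[[0.03,-0.7,0],[0,0,0.25],-1],[[0.03,-0.7,0],[0,0,0.25],-1],[[0.03,-0.6,0],[0,0,0.25],-1],[[0.03,-0.3,0],[0,0,0.1],-1],[[0.03,-0.1,0],[0,0,0.05],-1]]'
python3 -m pendant '[[[0,0,0],[0,0,0],-1],[[0,0,0],[0,0,0],-1],[[0,0,0],[0,0,0],-1],[[0,0,0],[0,0,0],-1],[[0,0,0],[0,0,0],-1],[[0,0,0],[0,0,0],-1],[[0,0,0],[0,0,0],-1],[[0,0,0],[0,0,0],-1],[[0,0,0],[0,0,0],-1],[[0,0,0],[0,0,0],-1]]'
python3 - <<'E'
from h import *
o=bot.get_obs();print(o["tool_pos"],o["tcp_rot"],o["joint_positions"])
s=bot.capture("scene");t=bot.capture("top")
c=lambda im,x,y:cv2.convertScaleAbs(cv2.resize(im[y:y+150,x:x+100],(400,600),interpolation=cv2.INTER_CUBIC),None,1.3,5)
cv2.imwrite("pics/p1.png",np.hstack([c(s,190,105),c(t,260,130)]))
cv2.imwrite("pics/p1raw_s.png",s);cv2.imwrite("pics/p1raw_t.png",t)
E
```

```text
time: 5.25
tool_pos: [534.5, 291.7, 292.6]
tcp_rot: [3.141, 0.005, -2.957]
contact_force: [-0.8, 0.2, -3.3]
grip_width: 19.8
finger_force: 30.0
time: 6.08
tool_pos: [542.0, 107.0, 287.2]
tcp_rot: [3.141, -0.003, -2.703]
contact_force: [-0.3, 0.5, -4.0]
grip_width: 19.8
finger_force: 30.0
time: 6.92
tool_pos: [551.1, -70.4, 287.2]
tcp_rot: [3.14, -0.002, -2.448]
contact_force: [0.5, -0.8, -4.1]
grip_width: 19.7
finger_force: 30.0
time: 7.75
tool_pos: [551.9, -68.4, 288.9]
tcp_rot: [3.141, 0.0, -2.446]
contact_force: [0.2, -0.2, -5.2]
grip_width: 19.6
finger_force: 30.0
[551.92776883 -68.44440655 288.94406439] [ 3.14148280e+00  2.69562230e-05 -2.44620834e+00] [-2.61237026e-01  3.60073353e-01  1.31675392e+00  8.58177486e-05
  1.46483962e+00 -2.52742675e+00]
```

View pics/p1.png

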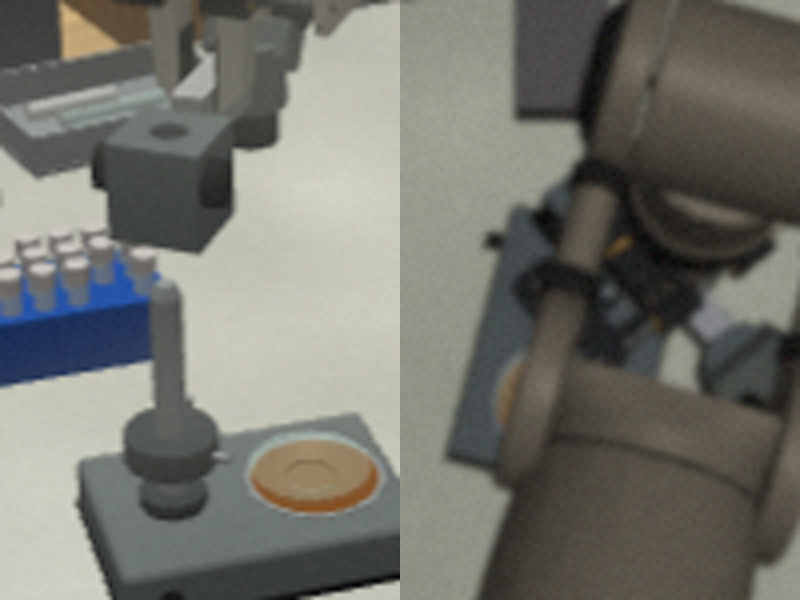

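The scene crop shows the head hanging over the post, with its bore rim at (170,131), the sleeve's bottom front corner at (197,252) and the post tip at (166,284). The top view is blocked by the arm, so I'll compare the bore and the post in the scene camera.

```bash
python3 - <<'E'
from h import *
np.set_printoptions(precision=1,suppress=True)
s=cv2.imread("pics/p1raw_s.png")
D=lambda u,v,z:back("scene",px(u,v,190,105),z)
print("bore",D(170,131,298.5),"post",D(166,286,200))
y=-2.4462;R=np.array([[np.cos(y),-np.sin(y)],[np.sin(y),np.cos(y)]])  # tool x = head -x
tool=np.array([551.93,-68.45]);bore=tool-55.2*R[:,0]
def pr(P): return (proj("scene",P)-[190,105]+.5)*4-.5
# head -x = tool x ; corners
print("pred bore",pr([[*bore,298.5]]))
for a,b,z in[(28,28,60),(28,-28,60),(-28,28,60),(-28,-28,60),(-28,-28,0),(-28,28,0),(28,28,0)]:
    print(a,b,z,pr([[*(bore+R@[a,b]),238.5+z]]))
print("pred post 597,-36.5",pr([[597,-36.5,200],[597,-36.5,150],[597,-36.5,110]]))
g=cv2.cvtColor(s,cv2.COLOR_BGR2GRAY).astype(int)
for r in(182,190,196,202): print(r,g[r,222:242])
E
python3 - <<'E'
import cv2,numpy as np
s=cv2.imread("pics/p1raw_s.png")[130:215,205:265]
cv2.imwrite("pics/p2.png",cv2.convertScaleAbs(cv2.resize(s,None,fx=7,fy=7,interpolation=cv2.INTER_CUBIC),None,1.6,5))
E
```

```text
bore [592.3 -35.9 298.5] post [598.3 -36.3 200. ]
pred bore [[169.1 133.6]]
28 28 60 [[142.9 107.4]]
28 -28 60 [[233.4 121.5]]
-28 28 60 [[103. 146.]]
-28 -28 60 [[196.9 161.2]]
-28 -28 0 [[199.4 258. ]]
-28 28 0 [[108.4 242. ]]
28 28 0 [[146.9 200.7]]
pred post 597,-36.5 [[167.8 285.3]
 [170.5 357.4]
 [172.5 412.6]]
182 [ 34  34  35  32  33  50  63  63  62  63  60  60  60  97 137 147 148 149
 147 148]
190 [ 39  40  41  41  42  48  60  66  65  66  65  65  62  84 128 150 149 148
 148 149]
196 [125 138 141 140 143 126  89  67  68  68  67  67  68  75 122 148 149 148
 150 148]
202 [147 146 146 145 145 135  99  69  69  71  71  68  67  67 116 146 147 147
 146 147]
```

View pics/p2.png

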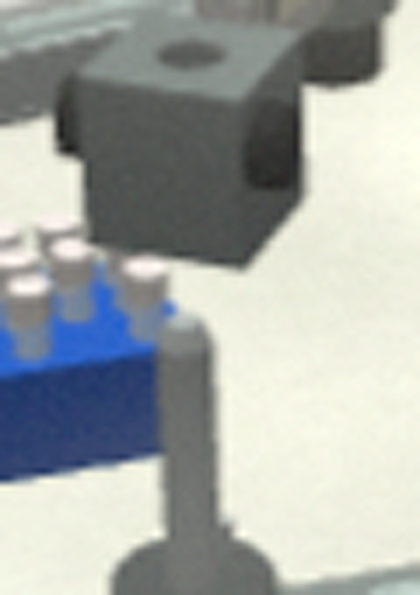

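In p2 the pin peeks out to the right of the post at (228,520–530). I'll use that to get the pin angle.

```bash
python3 - <<'E'
from h import *
np.set_printoptions(precision=1,suppress=True)
P=np.array([598.3,-36.3])
s=cv2.imread("pics/p1raw_s.png");g=cv2.cvtColor(s,cv2.COLOR_BGR2GRAY)
print(g[198:212,225:246])
k=proj("scene",[[*P,107],[*P,200]]);print("axis",k)
# silhouette right edge of pin top: camera right dir horizontal
r=np.array([-.844,.536]);r/=np.linalg.norm(r)
for a in range(176,237,5):
    q=P+22*np.array([np.cos(np.radians(a)),np.sin(np.radians(a))])
    print(a,a-166.5,proj("scene",[[*(q+4*r),107],[*(q+4*r),95],[*q,107]]).ravel(),"top",proj("top",[[*q,107]]).ravel())
print("top spot",px(200,92,262,180))
E
```

```text
[[147 149 128  89  67  67  68  69  68  67  75 121 147 147 147 147 146 149
  147 147 148]
 [148 148 128  86  67  69  69  69  68  67  76 121 146 146 147 147 148 147
  148 148 149]
 [146 146 136  99  70  68  71  68  69  68  67 115 146 147 146 147 147 147
  148 149 148]
 [146 145 136 102  69  69  69  71  68  68  66 116 147 147 147 148 146 146
  148 147 148]
 [145 145 135  99  69  69  71  71  68  67  67 116 146 147 147 146 147 146
  147 148 147]
 [146 146 133 100  69  70  69  70  71  67  69 107 135 142 146 146 147 147
  148 147 147]
 [145 145 134 100  70  71  68  70  68  68  65  97 113 127 145 146 147 148
  148 146 147]
 [144 144 143 112  69  70  70  70  71  68  66  74  77 118 146 147 146 145
  146 146 146]
 [144 144 146 114  68  70  69  69  70  68  69  69  68 115 147 147 147 147
  146 147 146]
 [129 103  88  76  70  70  70  71  72  69  67  68  68  76  92 113 138 147
  147 147 146]
 [ 76  68  65  66  71  70  71  70  69  69  66  69  69  67  67  73  97 131
  146 147 147]
 [ 62  65  65  67  68  70  69  69  68  69  67  67  66  63  64  65  69  86
  127 146 146]
 [ 63  64  63  65  69  69  70  6
[... 354 characters left out ...]
6.1] top [307.9 203.7]
191 24.5 [240.8 205.8 240.9 209.8 239.2 205.8] top [308.5 203.6]
196 29.5 [240.3 205.5 240.4 209.5 238.7 205.5] top [309.2 203.5]
201 34.5 [239.8 205.3 239.9 209.3 238.2 205.2] top [309.8 203.3]
206 39.5 [239.2 205.  239.3 209.  237.6 205. ] top [310.5 203. ]
211 44.5 [238.5 204.8 238.6 208.8 236.9 204.8] top [311.1 202.7]
216 49.5 [237.8 204.6 238.  208.6 236.3 204.6] top [311.6 202.4]
221 54.5 [237.1 204.5 237.3 208.5 235.6 204.4] top [312.1 202. ]
226 59.5 [236.4 204.4 236.6 208.4 234.8 204.3] top [312.6 201.5]
231 64.5 [235.7 204.3 235.8 208.3 234.1 204.3] top [313.1 201.1]
236 69.5 [234.9 204.2 235.1 208.2 233.3 204.2] top [313.5 200.5]
top spot (311.625, 202.625)
```

The pin is at about 215.5° ± 3 in both cameras. The slot is at 219.8° now, so I turn -0.075 rad, centre over the post, and lower to just above the tip for a close check.

```bash
python3 -m pendant '[[[0.04,0.01,0],[0,0,-0.1],-1],[[0.03,0.01,-0.1],[0,0,-0.2],-1],[[0,0,-0.2],[0,0,-0.2],-1],[[0,0,-0.2],[0,0,-0.13],-1],[[0,0,-0.2],[0,0,0],-1],[[0,0,-0.2],[0,0,0],-1],[[0,0,-0.1],[0,0,0],-1],[[0,0,-0.07],[0,0,0],-1],[[0,0,0],[0,0,0],-1],[[0,0,0],[0,0,0],-1]]'
python3 - <<'E'
from h import *
o=bot.get_obs();print(o["tool_pos"],o["tcp_rot"],o["contact_force"])
s=bot.capture("scene");cv2.imwrite("pics/p3raw.png",s)
cv2.imwrite("pics/p3.png",cv2.convertScaleAbs(cv2.resize(s[135:200,200:270],None,fx=8,fy=8,interpolation=cv2.INTER_CUBIC),None,1.6,5))
y=o["tcp_rot"][2];R=np.array([[np.cos(y),-np.sin(y)],[np.sin(y),np.cos(y)]])
bore=o["tool_pos"][:2]-55.2*R[:,0];u=o["tool_pos"][2]-50.44;print("bore",bore,u)
for a,b,z in[(0,0,60),(28,-28,60),(-28,28,60),(-28,-28,60),(-28,-28,0),(-28,28,0),(28,-28,0)]:
    print(a,b,z,(proj("scene",[[*(bore+R@[a,b]),u+z]])-[200,135]+.5)*8-.5)
print((proj("scene",[[598.3,-36.3,200],[598.3,-36.3,150]])-[200,135]+.5)*8-.5)
E
```

```text
time: 8.68
tool_pos: [554.1, -67.9, 256.9]
tcp_rot: [-3.142, 0.0, -2.522]
contact_force: [0.1, 0.2, -3.8]
grip_width: 19.7
finger_force: 30.0
[554.09787671 -67.86556156 256.92520072] [-3.14156571e+00  1.40603160e-04 -2.52176031e+00] [ 0.08243379  0.21684923 -3.79341033]
bore [599.02934413 -35.79995326] 206.48520071961434
0 0 60 [[243.2715187  130.47491727]]
28 -28 60 [[373.78042146 109.42746913]]
-28 28 60 [[109.5948683  152.09031831]]
-28 -28 60 [[287.30904826 189.66458321]]
-28 -28 0 [[293.17714061 377.13339905]]
-28 28 0 [[120.73778892 337.71845396]]
28 -28 0 [[376.83919676 291.98760651]]
[[252.41956532 332.49552882]
 [257.92479754 476.74242631]]
```

View pics/p3.png

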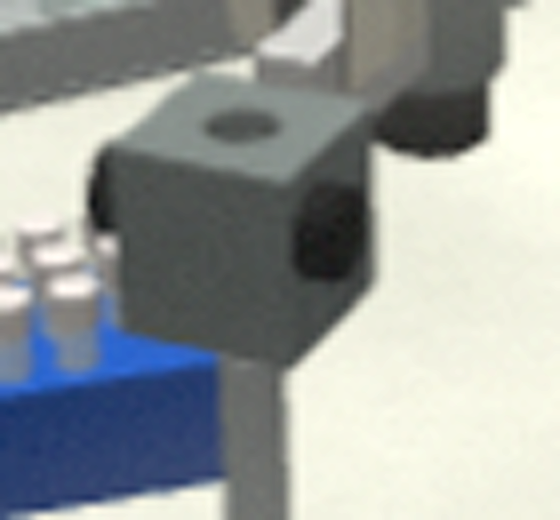

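The sleeve is just above the post tip and sideways agreement is within 1 mm. Its front bottom corner is at (292,369) and the post spans columns 225–288. Next I lower gently onto the taper and watch the forces.

```bash
python3 -m pendant '[[[-0.02,0.013,-0.05],[0,0,0],-1],[[0,0,-0.05],[0,0,0],-1],[[0,0,-0.05],[0,0,0],-1],[[0,0,-0.05],[0,0,0],-1],[[0,0,-0.03],[0,0,0],-1],[[0,0,-0.03],[0,0,0],-1],[[0,0,-0.03],[0,0,0],-1],[[0,0,-0.03],[0,0,0],-1],[[0,0,0],[0,0,0],-1],[[0,0,0],[0,0,0],-1]]'; python3 -c "
from plant import bot
o=bot.get_obs();print(o['contact_force'],o['moment'])"
```

```text
time: 9.57
tool_pos: [553.4, -67.5, 247.2]
tcp_rot: [3.141, -0.0, -2.522]
contact_force: [0.2, 0.1, -3.6]
grip_width: 19.9
finger_force: 30.0
[ 0.16977861  0.08355836 -3.63103546] [0.0538845  0.07132723 0.01699907]
```

```bash
python3 -m pendant '[[[0,0,-0.02],[0,0,0],-1],[[0,0,-0.02],[0,0,0],-1],[[0,0,-0.02],[0,0,0],-1],[[0,0,-0.02],[0,0,0],-1],[[0,0,0],[0,0,0],-1],[[0,0,0],[0,0,0],-1],[[0,0,0],[0,0,0],-1],[[0,0,0],[0,0,0],-1],[[0,0,0],[0,0,0],-1],[[0,0,0],[0,0,0],-1]]'; python3 -c "
from plant import bot
o=bot.get_obs();print(o['contact_force'],o['moment'])"
```

```text
time: 10.4
tool_pos: [553.5, -67.5, 244.8]
tcp_rot: [3.142, 0.0, -2.522]
contact_force: [-0.2, 0.4, -4.5]
grip_width: 20.0
finger_force: 30.0
[-0.24385921  0.36087668 -4.49396332] [0.02228705 0.06283918 0.03212186]
```

```bash
python3 -m pendant '[[[0,0,-0.02],[0,0,0],-1],[[0,0,-0.02],[0,0,0],-1],[[0,0,0],[0,0,0],-1],[[0,0,0],[0,0,0],-1],[[0,0,0],[0,0,0],-1],[[0,0,0],[0,0,0],-1],[[0,0,0],[0,0,0],-1],[[0,0,0],[0,0,0],-1],[[0,0,0],[0,0,0],-1],[[0,0,0],[0,0,0],-1]]';python3 -m pendant '[[[0,0,-0.02],[0,0,0],-1],[[0,0,-0.02],[0,0,0],-1],[[0,0,0],[0,0,0],-1],[[0,0,0],[0,0,0],-1],[[0,0,0],[0,0,0],-1],[[0,0,0],[0,0,0],-1],[[0,0,0],[0,0,0],-1],[[0,0,0],[0,0,0],-1],[[0,0,0],[0,0,0],-1],[[0,0,0],[0,0,0],-1]]'; python3 -c "
from plant import bot
o=bot.get_obs();print(o['contact_force'],o['moment'])"
```

```text
time: 11.23
tool_pos: [553.4, -67.5, 243.7]
tcp_rot: [3.142, 0.0, -2.522]
contact_force: [-0.0, 0.3, -4.4]
grip_width: 19.7
finger_force: 30.0
time: 12.07
tool_pos: [553.5, -67.5, 242.4]
tcp_rot: [3.142, 0.0, -2.522]
contact_force: [-0.4, -0.2, -3.0]
grip_width: 19.5
finger_force: 30.0
[-0.36211533 -0.23235389 -2.95877218] [-0.02534776  0.04414135 -0.05098933]
```

```bash
python3 -m pendant '[[[0,0,-0.02],[0,0,0],-1],[[0,0,-0.02],[0,0,0],-1],[[0,0,0],[0,0,0],-1],[[0,0,0],[0,0,0],-1],[[0,0,0],[0,0,0],-1],[[0,0,0],[0,0,0],-1],[[0,0,0],[0,0,0],-1],[[0,0,0],[0,0,0],-1],[[0,0,0],[0,0,0],-1],[[0,0,0],[0,0,0],-1]]';python3 -m pendant '[[[0,0,-0.02],[0,0,0],-1],[[0,0,-0.02],[0,0,0],-1],[[0,0,0],[0,0,0],-1],[[0,0,0],[0,0,0],-1],[[0,0,0],[0,0,0],-1],[[0,0,0],[0,0,0],-1],[[0,0,0],[0,0,0],-1],[[0,0,0],[0,0,0],-1],[[0,0,0],[0,0,0],-1],[[0,0,0],[0,0,0],-1]]'; python3 -c "
from plant import bot
o=bot.get_obs();print(o['contact_force'],o['moment'])"
```

```text
time: 12.9
tool_pos: [553.5, -67.5, 241.3]
tcp_rot: [-3.142, 0.0, -2.522]
contact_force: [0.4, -0.0, -4.3]
grip_width: 19.5
finger_force: 30.0
time: 13.73
tool_pos: [553.5, -67.5, 240.1]
tcp_rot: [-3.142, 0.0, -2.522]
contact_force: [0.5, -1.4, -3.2]
grip_width: 19.7
finger_force: 30.0
[ 0.48045657 -1.37387089 -3.15172851] [-0.24811571 -0.20787693 -0.09526135]
```

The head is threading. The post pushes it gently along -y, so I shift that way and continue.

```bash
python3 -m pendant '[[[0.01,-0.02,0],[0,0,0],-1],[[0,0,-0.03],[0,0,0],-1],[[0,0,-0.03],[0,0,0],-1],[[0,0,-0.03],[0,0,0],-1],[[0,0,-0.03],[0,0,0],-1],[[0,0,-0.03],[0,0,0],-1],[[0,0,0],[0,0,0],-1],[[0,0,0],[0,0,0],-1],[[0,0,0],[0,0,0],-1],[[0,0,0],[0,0,0],-1]]'; python3 -c "
from plant import bot
o=bot.get_obs();print(o['contact_force'],o['moment'])"
```

```text
time: 14.57
tool_pos: [553.7, -68.0, 235.6]
tcp_rot: [3.141, 0.0, -2.522]
contact_force: [-0.1, 0.0, -3.9]
grip_width: 19.9
finger_force: 30.0
[-0.11934599  0.00686512 -3.90222693] [ 0.03860881  0.07025605 -0.02141568]
```

```bash
python3 -m pendant '[[[0,0,-0.05],[0,0,0],-1],[[0,0,-0.1],[0,0,0],-1],[[0,0,-0.1],[0,0,0],-1],[[0,0,-0.1],[0,0,0],-1],[[0,0,-0.1],[0,0,0],-1],[[0,0,-0.1],[0,0,0],-1],[[0,0,-0.05],[0,0,0],-1],[[0,0,0],[0,0,0],-1],[[0,0,0],[0,0,0],-1],[[0,0,0],[0,0,0],-1]]'; python3 -c "
from plant import bot
o=bot.get_obs();print(o['contact_force'],o['moment'])"
```

```text
time: 15.4
tool_pos: [553.8, -68.1, 217.6]
tcp_rot: [-3.142, 0.0, -2.522]
contact_force: [0.2, -0.8, -5.0]
grip_width: 19.5
finger_force: 30.0
[ 0.20857194 -0.83617686 -4.9874066 ] [-0.04555844  0.09219376  0.04091618]
```

```bash
python3 -m pendant '[[[0,-0.008,-0.1],[0,0,0],-1],[[0,0,-0.1],[0,0,0],-1],[[0,0,-0.1],[0,0,0],-1],[[0,0,-0.1],[0,0,0],-1],[[0,0,-0.1],[0,0,0],-1],[[0,0,-0.1],[0,0,0],-1],[[0,0,-0.1],[0,0,0],-1],[[0,0,-0.1],[0,0,0],-1],[[0,0,0],[0,0,0],-1],[[0,0,0],[0,0,0],-1]]'; python3 -c "
from plant import bot
o=bot.get_obs();print(o['contact_force'],o['moment'])"
```

```text
time: 16.23
tool_pos: [553.6, -68.3, 193.3]
tcp_rot: [3.141, -0.0, -2.522]
contact_force: [-0.3, -0.4, -4.0]
grip_width: 19.6
finger_force: 30.0
[-0.34773903 -0.3566024  -4.01101347] [-0.00580048  0.06458658 -0.05559481]
```

```bash
python3 -m pendant '[[[0,0,-0.12],[0,0,0],-1],[[0,0,-0.12],[0,0,0],-1],[[0,0,-0.12],[0,0,0],-1],[[0,0,-0.12],[0,0,0],-1],[[0,0,-0.12],[0,0,0],-1],[[0,0,-0.12],[0,0,0],-1],[[0,0,-0.12],[0,0,0],-1],[[0,0,-0.12],[0,0,0],-1],[[0,0,-0.05],[0,0,0],-1],[[0,0,0],[0,0,0],-1]]'; python3 -m pendant '[[[0,0,-0.02],[0,0,0],-1],[[0,0,-0.02],[0,0,0],-1],[[0,0,-0.02],[0,0,0],-1],[[0,0,-0.02],[0,0,0],-1],[[0,0,0],[0,0,0],-1],[[0,0,0],[0,0,0],-1],[[0,0,0],[0,0,0],-1],[[0,0,0],[0,0,0],-1],[[0,0,0],[0,0,0],-1],[[0,0,0],[0,0,0],-1]]';python3 -c "
from plant import bot
o=bot.get_obs();print(o['contact_force'],o['moment'])"
```

```text
time: 17.07
tool_pos: [553.5, -68.3, 162.7]
tcp_rot: [3.141, -0.001, -2.522]
contact_force: [-0.1, -0.3, -3.7]
grip_width: 19.7
finger_force: 30.0
time: 17.9
tool_pos: [553.7, -68.3, 160.9]
tcp_rot: [3.142, 0.0, -2.522]
contact_force: [-0.3, -0.5, -3.2]
grip_width: 19.8
finger_force: 30.0
[-0.28783512 -0.45078642 -3.19298421] [-0.01972385  0.03127024  0.04354883]
```

```bash
python3 -m pendant '[[[0,0,-0.02],[0,0,0],-1],[[0,0,-0.02],[0,0,0],-1],[[0,0,-0.02],[0,0,0],-1],[[0,0,0],[0,0,0],-1],[[0,0,0],[0,0,0],-1],[[0,0,0],[0,0,0],-1],[[0,0,0],[0,0,0],-1],[[0,0,0],[0,0,0],-1],[[0,0,0],[0,0,0],-1],[[0,0,0],[0,0,0],-1]]';python3 -m pendant '[[[0,0,-0.02],[0,0,0],-1],[[0,0,-0.02],[0,0,0],-1],[[0,0,-0.01],[0,0,0],-1],[[0,0,0],[0,0,0],-1],[[0,0,0],[0,0,0],-1],[[0,0,0],[0,0,0],-1],[[0,0,0],[0,0,0],-1],[[0,0,0],[0,0,0],-1],[[0,0,0],[0,0,0],-1],[[0,0,0],[0,0,0],-1]]';python3 -c "
from plant import bot
o=bot.get_obs();print(o['contact_force'],o['moment'])"
```

```text
time: 18.73
tool_pos: [553.7, -68.3, 159.1]
tcp_rot: [3.142, -0.0, -2.522]
contact_force: [0.5, 0.2, -4.1]
grip_width: 19.6
finger_force: 30.0
time: 19.57
tool_pos: [553.7, -68.3, 157.6]
tcp_rot: [3.142, 0.0, -2.522]
contact_force: [0.3, -0.0, -3.5]
grip_width: 19.4
finger_force: 30.0
[ 0.26371952 -0.03276608 -3.50051288] [ 0.03896026  0.09845033 -0.08392143]
```

```bash
python3 -m pendant '[[[0,0,-0.02],[0,0,0],-1],[[0,0,-0.02],[0,0,0],-1],[[0,0,0],[0,0,0],-1],[[0,0,0],[0,0,0],-1],[[0,0,0],[0,0,0],-1],[[0,0,0],[0,0,0],-1],[[0,0,0],[0,0,0],-1],[[0,0,0],[0,0,0],-1],[[0,0,0],[0,0,0],-1],[[0,0,0],[0,0,0],-1]]';python3 -c "
from plant import bot
o=bot.get_obs();print(o['contact_force'],o['moment'])"
```

```text
time: 20.4
tool_pos: [553.7, -68.3, 156.3]
tcp_rot: [3.142, -0.0, -2.522]
contact_force: [-0.5, 0.2, -3.3]
grip_width: 20.1
finger_force: 30.0
[-0.50473081  0.2004436  -3.32437523] [ 0.06198962  0.05803485 -0.02146229]
```

Still free with the underside at about 106 mm, just under the pin's top. I keep creeping down.

```bash
python3 -m pendant '[[[0,0,-0.02],[0,0,0],-1],[[0,0,-0.02],[0,0,0],-1],[[0,0,0],[0,0,0],-1],[[0,0,0],[0,0,0],-1],[[0,0,0],[0,0,0],-1],[[0,0,0],[0,0,0],-1],[[0,0,0],[0,0,0],-1],[[0,0,0],[0,0,0],-1],[[0,0,0],[0,0,0],-1],[[0,0,0],[0,0,0],-1]]';python3 -c "
from plant import bot
o=bot.get_obs();print(o['contact_force'],o['moment'])"
```

```text
time: 21.23
tool_pos: [553.7, -68.3, 155.1]
tcp_rot: [3.142, 0.0, -2.522]
contact_force: [-0.2, 0.2, -4.2]
grip_width: 19.6
finger_force: 30.0
[-0.22810266  0.24596114 -4.21573171] [0.03763371 0.09494157 0.02129933]
```

```bash
python3 -m pendant '[[[0,0,-0.02],[0,0,0],-1],[[0,0,-0.02],[0,0,0],-1],[[0,0,0],[0,0,0],-1],[[0,0,0],[0,0,0],-1],[[0,0,0],[0,0,0],-1],[[0,0,0],[0,0,0],-1],[[0,0,0],[0,0,0],-1],[[0,0,0],[0,0,0],-1],[[0,0,0],[0,0,0],-1],[[0,0,0],[0,0,0],-1]]';python3 -c "
from plant import bot
o=bot.get_obs();print(o['contact_force'],o['moment'])"
```

```text
time: 22.07
tool_pos: [553.7, -68.3, 153.9]
tcp_rot: [3.142, 0.0, -2.522]
contact_force: [-1.1, 0.1, -3.9]
grip_width: 19.8
finger_force: 30.0
[-1.12467773  0.12796544 -3.91553287] [ 0.02654457  0.14650351 -0.02662888]
```

```bash
python3 -m pendant '[[[0,0,-0.02],[0,0,0],-1],[[0,0,-0.02],[0,0,0],-1],[[0,0,0],[0,0,0],-1],[[0,0,0],[0,0,0],-1],[[0,0,0],[0,0,0],-1],[[0,0,0],[0,0,0],-1],[[0,0,0],[0,0,0],-1],[[0,0,0],[0,0,0],-1],[[0,0,0],[0,0,0],-1],[[0,0,0],[0,0,0],-1]]';python3 -c "
from plant import bot
o=bot.get_obs();print(o['contact_force'],o['moment'])"
```

```text
time: 22.9
tool_pos: [553.7, -68.3, 152.8]
tcp_rot: [3.142, 0.0, -2.522]
contact_force: [-0.4, -0.6, -3.8]
grip_width: 19.8
finger_force: 30.0
[-0.40652806 -0.57872306 -3.76450676] [0.0501934  0.10392074 0.01559716]
```

The pin has entered the slot: the underside is at 102 mm and free of load.

```bash
python3 -m pendant '[[[0,0,-0.02],[0,0,0],-1],[[0,0,-0.02],[0,0,0],-1],[[0,0,-0.02],[0,0,0],-1],[[0,0,-0.02],[0,0,0],-1],[[0,0,-0.02],[0,0,0],-1],[[0,0,-0.02],[0,0,0],-1],[[0,0,0],[0,0,0],-1],[[0,0,0],[0,0,0],-1],[[0,0,0],[0,0,0],-1],[[0,0,0],[0,0,0],-1]]';python3 -c "
from plant import bot
o=bot.get_obs();print(o['contact_force'],o['moment'])"
```

```text
time: 23.73
tool_pos: [553.8, -68.3, 149.2]
tcp_rot: [3.142, 0.0, -2.522]
contact_force: [-0.3, 0.4, -3.7]
grip_width: 19.6
finger_force: 30.0
[-0.31995659  0.3833806  -3.73164632] [ 0.03970272  0.08748466 -0.02846422]
```

```bash
python3 -m pendant '[[[0,0,-0.02],[0,0,0],-1],[[0,0,-0.02],[0,0,0],-1],[[0,0,0],[0,0,0],-1],[[0,0,0],[0,0,0],-1],[[0,0,0],[0,0,0],-1],[[0,0,0],[0,0,0],-1],[[0,0,0],[0,0,0],-1],[[0,0,0],[0,0,0],-1],[[0,0,0],[0,0,0],-1],[[0,0,0],[0,0,0],-1]]';python3 -c "
from plant import bot
o=bot.get_obs();print(o['contact_force'],o['moment'])"
```

```text
time: 24.57
tool_pos: [553.7, -68.3, 147.9]
tcp_rot: [3.142, -0.0, -2.522]
contact_force: [-0.5, 0.6, -4.3]
grip_width: 19.9
finger_force: 30.0
[-0.48482143  0.56940811 -4.33909338] [-0.0358532   0.13956058 -0.02360311]
```

Underside at about 97.5 mm. Now 0.6–0.9 mm steps until contact.

```bash
python3 -m pendant '[[[0,0,-0.02],[0,0,0],-1],[[0,0,-0.02],[0,0,0],-1],[[0,0,0],[0,0,0],-1],[[0,0,0],[0,0,0],-1],[[0,0,0],[0,0,0],-1],[[0,0,0],[0,0,0],-1],[[0,0,0],[0,0,0],-1],[[0,0,0],[0,0,0],-1],[[0,0,0],[0,0,0],-1],[[0,0,0],[0,0,0],-1]]'
```

```text
time: 25.4
tool_pos: [553.7, -68.3, 146.8]
tcp_rot: [3.142, 0.0, -2.522]
contact_force: [-0.5, -0.5, -4.6]
grip_width: 19.5
finger_force: 30.0
```

```bash
python3 -m pendant '[[[0,0,-0.02],[0,0,0],-1],[[0,0,-0.01],[0,0,0],-1],[[0,0,0],[0,0,0],-1],[[0,0,0],[0,0,0],-1],[[0,0,0],[0,0,0],-1],[[0,0,0],[0,0,0],-1],[[0,0,0],[0,0,0],-1],[[0,0,0],[0,0,0],-1],[[0,0,0],[0,0,0],-1],[[0,0,0],[0,0,0],-1]]'
```

```text
time: 26.23
tool_pos: [553.7, -68.3, 145.8]
tcp_rot: [3.142, 0.0, -2.522]
contact_force: [-0.2, -0.5, -4.8]
grip_width: 19.6
finger_force: 30.0
```

```bash
python3 -m pendant '[[[0,0,-0.02],[0,0,0],-1],[[0,0,0],[0,0,0],-1],[[0,0,0],[0,0,0],-1],[[0,0,0],[0,0,0],-1],[[0,0,0],[0,0,0],-1],[[0,0,0],[0,0,0],-1],[[0,0,0],[0,0,0],-1],[[0,0,0],[0,0,0],-1],[[0,0,0],[0,0,0],-1],[[0,0,0],[0,0,0],-1]]'
```

```text
time: 27.07
tool_pos: [553.8, -68.3, 145.3]
tcp_rot: [-3.142, 0.0, -2.522]
contact_force: [-1.1, -0.4, -2.5]
grip_width: 19.8
finger_force: 30.0
```

Light contact at 94.9 mm, so the head is seated. I release, wait, and check.

```bash
python3 -m pendant '[[[0,0,-0.01],[0,0,0],-1],[[0,0,0],[0,0,0],-1],[[0,0,0],[0,0,0],-0.5],[[0,0,0],[0,0,0],-0.4],[[0,0,0],[0,0,0],-0.2],[[0,0,0],[0,0,0],0],[[0,0,0],[0,0,0],0.3],[[0,0,0],[0,0,0],0.3],[[0,0,0],[0,0,0],0.3],[[0,0,0],[0,0,0],0.3]]'
```

```text
time: 27.9
tool_pos: [553.8, -68.3, 144.9]
tcp_rot: [3.142, 0.0, -2.522]
contact_force: [-0.2, 0.7, 0.4]
grip_width: 58.7
finger_force: 0.0
```

```bash
python3 -m pendant '[[[0,0,0.1],[0,0,0],0.3],[[0,0,0.3],[0,0,0],0.3],[[0,0,0.5],[0,0,0],0.3],[[0,0,0.6],[0,0,0],0.3],[[0,0,0.6],[0,0,0],0.3],[[0,0,0.6],[0,0,0],0.3],[[0,0,0.6],[0,0,0],0.3],[[0,0,0.6],[0,0,0],0.3],[[0,0,0.4],[0,0,0],0.3],[[0,0,0.2],[0,0,0],0.3]]'
python3 -m pendant '[[[0,0,0],[0,0,0],0.3],[[0,0,0],[0,0,0],0.3],[[0,0,0],[0,0,0],0.3],[[0,0,0],[0,0,0],0.3],[[0,0,0],[0,0,0],0.3],[[0,0,0],[0,0,0],0.3],[[0,0,0],[0,0,0],0.3],[[0,0,0],[0,0,0],0.3],[[0,0,0],[0,0,0],0.3],[[0,0,0],[0,0,0],0.3]]'
python3 - <<'E'
from h import *
s=bot.capture("scene")
cv2.imwrite("pics/f.png",cv2.convertScaleAbs(cv2.resize(s[110:270,190:350],(600,600),interpolation=cv2.INTER_CUBIC),None,1.4,5))
E
```

```text
time: 28.73
tool_pos: [554.4, -68.5, 282.8]
tcp_rot: [-3.139, 0.003, -2.522]
contact_force: [1.2, -0.7, 1.0]
grip_width: 59.5
finger_force: 0.0
time: 29.57
tool_pos: [553.7, -68.3, 279.9]
tcp_rot: [3.141, -0.0, -2.522]
contact_force: [-0.0, 0.4, -0.4]
grip_width: 60.0
finger_force: 0.0
```

View pics/f.png

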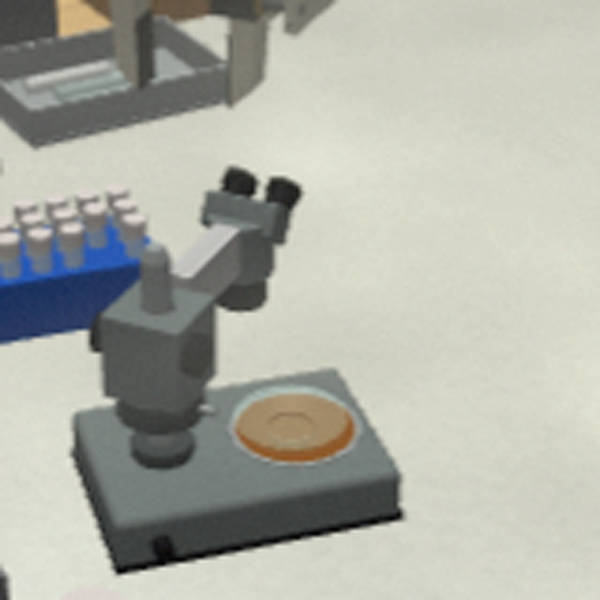

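The head sits upright and flush on the collar, with the sleeve bottom meeting the collar at about (165,405). The gripper is clear, so I'm handing in.

```bash
python3 -c "
from plant import bot
print(bot.close_job())"
```

```text
the job is handed in; nothing more can be done
None
```

The microscope head is back on its stand, sitting flush on the collar with the pin in the slot; I released it, moved the gripper clear and handed the job in at about 30 s (no verdict was returned).

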